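Move four castings from the moulds to the drying rack in the same order

TASK

The four plaster moulds have been opened and each leather-hard terracotta casting stands on the bottom piece of its own mould, in a row on the mould rack. Move the castings to the drying rack, one to the middle of each of its four round plaster bats, in the same order from left to right as they stand on the moulds, so that each can still be matched to its mould. They are soft: keep them upright and set each down gently, not dropped.

Things in the scene. Friction and masses are not known exactly. Their poses are not given: they have to be found in the camera images.
- bottle: Terracotta bottle casting, 116 mm high, about 200 g: round body 54 mm across up to 50 mm, sloping shoulder, then a straight round neck 28 mm across from 86 mm up to the top. Foot 48 mm across. Origin: centre of the foot's underside, z up.
- vase: Terracotta square vase casting, an open box 46 x 46 mm and 84 mm high with 5 mm walls, about 190 g. Origin: centre of its underside, z up, x and y square to its sides.
- jug: Terracotta jug casting, round and open, 90 mm high, about 170 g: foot 42 mm across, belly 56 mm across at 35 mm, straight collar 50 mm across from 60 mm up to the rim, walls 4.5 mm. A loop handle sticks out on its +y side to 50 mm from the axis, a small lip on its -y side to 35 mm. Grip it on its +x and -x sides. Origin: centre of the foot's underside, z up.
- bowl: Terracotta small deep bowl casting, round and open, 46 mm high, about 130 g: foot 36 mm across, flaring to 62 mm, straight wall 62 mm across from 24 mm up to the rim, walls 4.5 mm. Origin: centre of the foot's underside, z up.
- bottle_mould: Bottom piece of the bottle's plaster mould: cream round disc 90 mm across, 32 mm thick, fixed on the mould rack, flat top with four small round locating nubs (3.5 mm high) near its edge; at the start the bottle stands on it. Origin: centre of its underside; top face 32 mm above it; x and y along its sides.
- vase_mould: Bottom piece of the vase's plaster mould: cream square block 88 x 88 mm, 32 mm thick, fixed on the mould rack, flat top with four small round locating nubs (3.5 mm high) near its edge; at the start the vase stands on it. Origin: centre of its underside; top face 32 mm above it; x and y along its sides.
- jug_mould: Bottom piece of the jug's plaster mould: cream oblong block 104 mm (x) by 76 mm (y), 32 mm thick, fixed on the mould rack, flat top with four small round locating nubs (3.5 mm high) near its edge; at the start the jug stands on it. Origin: centre of its underside; top face 32 mm above it; x and y along its sides.
- bowl_mould: Bottom piece of the bowl's plaster mould: cream eight-sided block 94 mm across the corners, 32 mm thick, fixed on the mould rack, flat top with four small round locating nubs (3.5 mm high) near its edge; at the start the bowl stands on it. Origin: centre of its underside; top face 32 mm above it; x and y along its sides.
- mould_rack: Dark wooden slatted rack, fixed, 110 x 600 mm, nearer or farther row. Origin under its middle at bench level; x away from the robot, y along the row to the robot's left (within 0.1 rad of the world's). The moulds stand on it (slat tops 30 mm up) at about y = +150, +50, -50, -150 mm, in any order; beyond them at y = +258 mm a closed strapped mould, 95 mm high, 84 x 72 mm.
- drying_rack: Pale wooden slatted rack, fixed, 110 x 600 mm, nearer or farther row. Origin under its middle at bench level; x away from the robot, y along the row to the robot's left (within 0.1 rad of the world's). Fixed on it four round white plaster bats, 84 mm across, tops 40 mm above the origin, centres at x = 0, y = +150, +50, -50, -150 mm; at y = -235 mm a low stack of spare discs.
Mind the look-alikes: they are no part of the job. What is shaped like the jug but yellow is not meant.

How it is judged (in metres and radians):
At the end, for the whole second after the job is handed in: Each casting stands upright (within 0.1 rad) and at rest on a bat of the drying rack, within 15 mm of the bat's centre along and across the rack, underside within 5 mm of the bat's top, at the same place in the row, counted from the left, as its mould has on the mould rack (((y of bottle_mould in the frame of mould_rack between 0.12 and 0.18 m and y of bottle in the frame of drying_rack between 0.135 and 0.165 m) or (y of bottle_mould in the frame of mould_rack between 0.02 and 0.08 m and y of bottle in the frame of drying_rack between 0.035 and 0.065 m) or (y of bottle_mould in the frame of mould_rack between -0.08 and -0.02 m and y of bottle in the frame of drying_rack between -0.065 and -0.035 m) or (y of bottle_mould in the frame of mould_rack between -0.18 and -0.12 m and y of bottle in the frame of drying_rack between -0.165 and -0.135 m)) and x of bottle in the frame of drying_rack between -0.015 and 0.015 m and z of bottle in the frame of drying_rack between 0.035 and 0.045 m and angle between each of bottle, vase, jug, bowl's own z axis and vertical below 0.1 rad and linear speed of each of bottle, vase, jug, bowl below 0.02 m/s and angular speed of each of bottle, vase, jug, bowl below 0.2 rad/s and ((y of vase_mould in the frame of mould_rack between 0.12 and 0.18 m and y of vase in the frame of drying_rack between 0.135 and 0.165 m) or (y of vase_mould in the frame of mould_rack between 0.02 and 0.08 m and y of vase in the frame of drying_rack between 0.035 and 0.065 m) or (y of vase_mould in the frame of mould_rack between -0.08 and -0.02 m and y of vase in the frame of drying_rack between -0.065 and -0.035 m) or (y of vase_mould in the frame of mould_rack between -0.18 and -0.12 m and y of vase in the frame of drying_rack between -0.165 and -0.135 m)) and x of vase in the frame of drying_rack between -0.015 and 0.015 m and z of vase in the frame of drying_rack between 0.035 and 0.045 m and ((y of jug_mould in the frame of mould_rack between 0.12 and 0.18 m and y of jug in the frame of drying_rack between 0.135 and 0.165 m) or (y of jug_mould in the frame of mould_rack between 0.02 and 0.08 m and y of jug in the frame of drying_rack between 0.035 and 0.065 m) or (y of jug_mould in the frame of mould_rack between -0.08 and -0.02 m and y of jug in the frame of drying_rack between -0.065 and -0.035 m) or (y of jug_mould in the frame of mould_rack between -0.18 and -0.12 m and y of jug in the frame of drying_rack between -0.165 and -0.135 m)) and x of jug in the frame of drying_rack between -0.015 and 0.015 m and z of jug in the frame of drying_rack between 0.035 and 0.045 m and ((y of bowl_mould in the frame of mould_rack between 0.12 and 0.18 m and y of bowl in the frame of drying_rack between 0.135 and 0.165 m) or (y of bowl_mould in the frame of mould_rack between 0.02 and 0.08 m and y of bowl in the frame of drying_rack between 0.035 and 0.065 m) or (y of bowl_mould in the frame of mould_rack between -0.08 and -0.02 m and y of bowl in the frame of drying_rack between -0.065 and -0.035 m) or (y of bowl_mould in the frame of mould_rack between -0.18 and -0.12 m and y of bowl in the frame of drying_rack between -0.165 and -0.135 m)) and x of bowl in the frame of drying_rack between -0.015 and 0.015 m and z of bowl in the frame of drying_rack between 0.035 and 0.045 m); the robot touches nothing.
It fails at once if a casting is tipped over (angle between any of bottle, vase, jug, bowl's own z axis and vertical above 0.6 rad).
It fails at once if a casting is let fall (out of the fingers and moving fast) ((contact force between the fingers and bottle below 0.1 N and linear speed of bottle above 0.45 m/s) or (contact force between the fingers and vase below 0.1 N and linear speed of vase above 0.45 m/s) or (contact force between the fingers and jug below 0.1 N and linear speed of jug above 0.45 m/s) or (contact force between the fingers and bowl below 0.1 N and linear speed of bowl above 0.45 m/s)).
It fails at once if a casting is banged or pressed hard on the drying rack (contact force between any of bottle, vase, jug, bowl and drying_rack above 60 N).
It also fails if it takes over 96 s, if anything falls off the work surface, if the arm or the gripper's body presses on something with over 40 N, if the wrist force passes 120 N, or if a joint passes its speed limit or range.

ROBOT

A 6-joint arm with a two-finger parallel gripper is mounted at the origin on the work surface. World frame = base frame: x ahead of the robot, y to its left, z up, the work surface at z = 0. Lengths are in mm, angles in rad, forces in N, time in s.
With the tool pointing down it reaches from about 275 to 1000 mm from the base axis. Payload 8.4 kg.
Tool frame: the origin (TCP) lies at the very end of the fingers, on their centre line; the grasp point (between the pads) lies 19 mm behind it; z points along the fingers, y is the direction in which the jaws open and shut (so a half turn about z gives the same grasp; the last joint's range is limited). The gripper opens to 85 mm and grips with 20 to 120 N. Pads are 22 mm wide; open, the fingers measure 114 mm over their backs; the gripper's body (76 mm by 85 mm) begins 54 mm behind the grasp point. The pads swing forward as they close: fully open they stand 13 mm farther back than shut.
Start: joints at [1.285, 0.353, 1.633, -0, 1.155, -0.002], TCP at [175.002, 600.002, 231.281] pointing down, gripper open.
Joint ranges: [-2.63, 2.63], [-0.92, 2.1], [0.06, 2.66], [-1.3, 4.44], [0, 2.69], [-3.02, 3.02]. Speed limits (rad/s): [2.22, 2.22, 2.79, 3.14, 3.14, 3.14].

INTERFACE

Orientations are given as [roll, pitch, yaw] about the fixed x, y, z axes, in that order (R = Rz(yaw) Ry(pitch) Rx(roll)).
In Python, from rig import sense, grab_frame, get_calibration, sign_off, boxes_of, trace gives the robot as it stands.
- The arm moves only by the tool servo_tool, never from a script. Its argument "rows" is a list of rows, each a list of 3 entries, a list of its own where there are three numbers: the finger opening in mm, from 0 to 85.4, then the shift along the tool's x, y, z in mm, then the turn, a rotation vector about the tool's x, y, z in degrees. A call has 1 to 8 rows; each row shifts and turns the commanded pose from where the row before left it, along the tool's axes as they then stand; what a row does not reach is not made up. A row lasts 1/8 s, in which the tool goes at most 62.5 mm and 10.7 degrees, less where a joint would pass 70% of its speed; a pose out of reach is approached as far as the arm can. A call is refused whole if a number of a shift passes 62.5 or a number of a turn 10.7, either way. A call with a gripper value outside its range is refused whole. The fingers move at their own pace and stop on an object; "force" is the grip in N (left out, the last holds). Time passes only in rows, so rows that do not move let the fingers close. It gives the time, the measured TCP pose, the force and the opening at its end, in the units of the state.
- sense(): the state, without advancing time (a new reading comes with each control period).
- grab_frame(name): name is "scene" or "top"; returns the picture (400x640x3 uint8, blue, green, red); there is no depth.
- get_calibration(name): a dict with "intrinsics" (3x3 intrinsics, pixels), "world_to_cam" (4x4, takes a point from world to camera coordinates). Camera axes: x right, y down, z forward; pixel columns grow to the right and rows downward; lengths in mm; the calibration is good to about 2 mm. A picture is of the moment at which its call begins. get_calibration takes no time and is no camera call.
- sign_off(): hands the job in, once; it reports no verdict.
Trained networks look in the newest picture that a camera, given by its name, has taken for a name from the list of things; names that differ only in an ending like _2 or _b are one class to them, and where a whole thing is asked for, a point or a joint stands for the part that bears it (a point fixed in the world has none). Each returns a list of dicts, best first, with "conf" (0 to 1); they miss things now and then, are a little off and sometimes report something else, mostly with a low value. They report only what shows in the picture. A call takes as long as a camera call. They do not tell look-alikes from the thing itself.
- boxes_of(camera, thing): "centre" ([x, y, z] in mm, in the coordinates of the camera as it stood for that picture, good to about 4 mm: the middle of the surface that is visible of it).
- trace(camera, thing): "mask" (400x640 bool, what is visible of it).
The state is a dict: "clock": time; "qpos": joint angles; "qvel": joint speeds; "joint_efforts": joint torques, N m; "eef_pos": TCP position; "tcp_rot": TCP orientation; "contact_force": force on the tool from outside, world axes, zero at the start; "wrist_torque": the same for the moment, N m; "opening": opening from 0.0 (shut) to 1.0 (fully open).
Only numpy, scipy, OpenCV 4.12 (cv2) and the standard library are available. Lean on these libraries where they do the work, as an engineer would, in place of code of your own. Each camera call takes 0.05 s, during which the arm holds its last target. There are 200 camera calls.

## Working session

There is one attempt and no reset: what is moved stays moved. The work goes in short steps, Python scripts to look and compute and a tool call to move; the robot and the scene stay as the last step left them, time stands still between calls to the robot, and variables do not carry over. Pictures are saved under pics/ and viewed, about 12 in all and at most 16, crops included, and the job is handed in when it is done.

Besides the shell and the picture viewer there is one more tool, called after ">>>" by a JSON object that holds its "op" and its "data", one argument or row to a line. servo_tool: Moves the arm, as the interface text tells. Its arguments: {"type":"object","properties":{"rows":{"type":"array","items":{"type":"array"}},"force":{"type":"number"}},"required":["rows"]}

```bash
mkdir -p pics; ls; cat > h.py <<'E'
import numpy as np, cv2
from rig import *
def w(cam,p):
    T=np.linalg.inv(np.array(get_calibration(cam)["world_to_cam"])); return (T@np.r_[p,1])[:3]
def ray(cam,u,v,z):
    c=get_calibration(cam);T=np.linalg.inv(np.array(c["world_to_cam"]));d=T[:3,:3]@np.linalg.solve(np.array(c["intrinsics"]),[u,v,1.]);o=T[:3,3]
    return o+d*(z-o[2])/d[2]
def pix(cam,P):
    c=get_calibration(cam);q=np.array(c["world_to_cam"])@np.r_[P,1];q=np.array(c["intrinsics"])@q[:3];return q[:2]/q[2]
E
python3 - <<'E'
from h import *
for c in("scene","top"):
    cv2.imwrite(f"pics/{c}0.png",grab_frame(c))
    print(c,np.round(np.linalg.inv(np.array(get_calibration(c)["world_to_cam"]))[:3,3]))
    for n in "bottle vase jug bowl bottle_mould vase_mould jug_mould bowl_mould mould_rack drying_rack".split():
        for d in boxes_of(c,n): print(n,round(d["conf"],2),np.round(w(c,d["centre"])),np.round(pix(c,w(c,d["centre"]))))
s=sense();print(s)
E
```

```text
pics
scene [1033.  -85.  455.]
bottle 0.63 [669.  55. 125.] [381. 237.]
vase 0.85 [656. -38. 121.] [310. 239.]
jug 0.89 [ 329. -147.   64.] [241. 161.]
jug 0.8 [677. 153. 122.] [452. 237.]
bowl 0.66 [672.  55. 123.] [381. 240.]
bowl 0.64 [ 624. -134.  103.] [240. 239.]
bottle_mould 0.89 [681.  44.  63.] [371. 277.]
vase_mould 0.61 [677. -43.  65.] [309. 280.]
jug_mould 0.72 [696. 144.  66.] [444. 276.]
bowl_mould 0.87 [ 665. -139.   64.] [239. 280.]
mould_rack 0.73 [677. -96.  31.] [272. 300.]
drying_rack 0.97 [471.   9.  31.] [323. 208.]
top [426. -30. 874.]
bottle 0.87 [643.  59. 134.] [280.  81.]
vase 0.73 [644. -37. 114.] [343.  82.]
jug 0.84 [ 307. -152.   59.] [418. 291.]
jug 0.71 [659. 167. 126.] [212.  75.]
bowl 0.77 [ 643. -137.   85.] [404.  86.]
bottle_mould 0.84 [631.  46.  67.] [293.  99.]
vase_mould 0.59 [616. -36.  62.] [342. 107.]
jug_mould 0.92 [634. 146.  58.] [235. 100.]
bowl_mould 0.73 [ 616. -122.   62.] [394. 106.]
bowl_mould 0.24 [457.  24.  29.] [310. 203.]
bowl_mould 0.18 [616. -34.  63.] [341. 107.]
mould_rack 0.94 [ 619. -111.   29.] [386. 108.]
drying_rack 0.83 [455.  24.  29.] [310. 204.]
drying_rack 0.74 [633. 145.  59.] [236. 101.]
{'clock': 1.1, 'qpos': array([ 1.28453514e+00,  3.53000447e-01,  1.63339793e+00, -2.15491082e-05,
        1.15522599e+00, -2.41340877e-03]), 'qvel': array([-0.00036557,  0.00025971,  0.00035295, -0.00036591, -0.00054919,
        0.00048161]), 'joint_efforts': array([ 1.24724367e-03, -6.05175161e+01, -3.42449284e+01,  1.71582258e-06,
        8.67386134e-04, -8.89495965e-06]), 'eef_pos': array([175.04519913, 599.98117172, 231.28157401]), 'tcp_rot': array([-3.14156089e+00,  1.96381057e-05,  2.85775358e+00]), 'contact_force': array([-0.34808753,  0.18470703,  0.42236326]), 'wrist_torque': array([-0.00123663, -0.06215774, -0.00713857]), 'opening': 0.9987225703251037}
```

View pics/scene0.png

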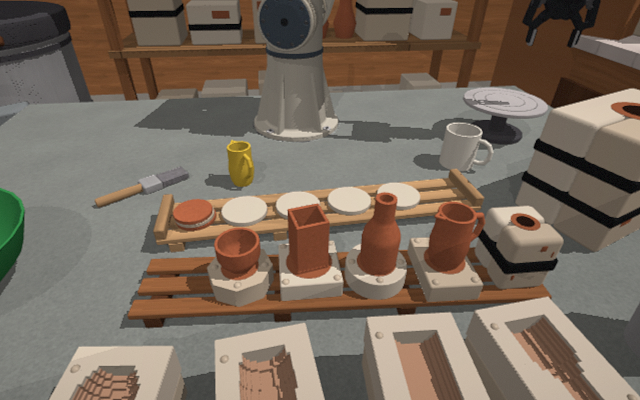

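View pics/top0.png

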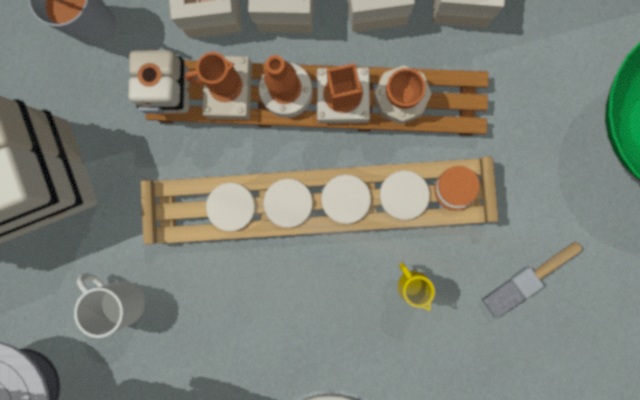

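The castings stand, from the robot's left, as jug (top view 212,68), bottle (276,68), vase (343,82), bowl (407,86). The drying rack is the nearer one, with bats at (230,207), (288,203), (346,199) and (404,195). There are two jug-shaped things: the yellow one at top (417,290) stands alone on the bench, so it's the look-alike. The terracotta one at (212,68) on the oblong mould is the one meant. Next I'll measure precisely.

```bash
cat > m.py <<'E'
from h import *
im=cv2.imread("pics/top0.png"); hsv=cv2.cvtColor(im,cv2.COLOR_BGR2HSV)
# bats: white regions in nominal windows
wh=((hsv[...,1]<60)&(hsv[...,2]>170)).astype(np.uint8)
B=[]
for u,v in((230,207),(288,203),(346,199),(404,195)):
    n,l,st,ce=cv2.connectedComponentsWithStats(wh); k=l[v,u]
    c=max(cv2.findContours((l==k).astype(np.uint8),0,1)[0],key=len)
    (a,b),r=cv2.minEnclosingCircle(c); e=cv2.fitEllipse(cv2.convexHull(c)); 
    P=ray("top",*e[0],40); B.append(P); print(st[k],np.round(e[0],1),np.round(e[1],1),np.round(P,1))
B=np.array(B);yy=np.array([150,50,-50,-150]);
p=np.polyfit(yy,B[:,0],1),np.polyfit(yy,B[:,1],1);print("rack",p,"res",np.round(B[:,0]-np.polyval(p[0],yy),1),np.round(B[:,1]-np.polyval(p[1],yy),1))
big=cv2.resize(im[35:135,120:450],None,fx=2.4,fy=2.4,interpolation=cv2.INTER_CUBIC);cv2.imwrite("pics/castings.png",big)
E
python3 m.py
```

```text
[ 206  183   48   48 1828] [229.4 206.4] [47.6 48.6] [454.3 162.6  40. ]
[ 263  179   49   49 1867] [287.  202.5] [48. 49.] [458.5  62.8  40. ]
[ 321  174   49   50 1888] [345.2 198.7] [48.5 49.3] [462.6 -37.   40. ]
[ 380  170   49   50 1911] [403.9 194.7] [49.  49.6] [ 466.8 -136.7   40. ]
rack (array([-4.15354757e-02,  4.60576113e+02]), array([ 0.99763891, 12.90180571])) res [-0.  0. -0. -0.] [ 0. -0.  0.  0.]
```

View pics/castings.png

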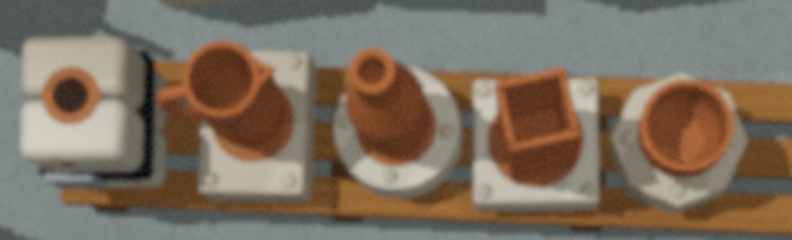

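The enlarged crop shows the terracotta jug at (221,77), handle to the left and lip to the right, on the oblong mould. The bottle neck is at (373,69), the vase rim corners are roughly (500,87), (562,72), (578,133), (515,150), and the bowl rim is at (686,126).

```bash
cat > o.py <<'E'
from h import *
f=lambda u,v,z:ray("top",u/2.4+120-.3,v/2.4+35-.3,z)
J=f(221,77,152);Bo=f(373,69,178);Bw=f(686,126,108)
V=np.array([f(*c,146) for c in((500,87),(562,72),(578,133),(515,150))]);Vc=V.mean(0)
e=V[1]-V[0]+V[2]-V[3];vy=np.arctan2(e[1],e[0])
L=f(270,70,152)-J; print("lip",L); jy=np.arctan2(L[1],L[0])+np.pi/2
for d in trace("top","jug"): print("jugmask",d["conf"],np.argwhere(d["mask"]).mean(0))
print("jug",J,np.degrees(jy),"bottle",Bo,"vase",Vc,np.degrees(vy),"sides",np.linalg.norm(V-np.roll(V,1,0),axis=1),"bowl",Bw)
for cam in("top","scene"):
    im=cv2.imread(f"pics/{cam}0.png");k=4 if cam=="top" else 3
    x0,y0,x1,y1=(185,40,440,125) if cam=="top" else (200,180,480,310)
    big=cv2.resize(im[y0:y1,x0:x1],None,fx=k if k==3 else 3.1,fy=k if k==3 else 3.1,interpolation=cv2.INTER_CUBIC);s=k if k==3 else 3.1
    def draw(P,col,cl=True):
        q=np.array([(pix(cam,p)+.5-[x0,y0])*s for p in P]).round().astype(int);cv2.polylines(big,[q],cl,col,1)
    def circ(c,r,z,col):
        t=np.linspace(0,6.283,60);draw([[c[0]+r*np.cos(a),c[1]+r*np.sin(a),z] for a in t],col)
    circ(J,25,152,(255,255,0));circ(J,21,62,(255,255,0));circ(Bo,14,178,(255,255,0));circ(Bo,24,62,(255,255,0));circ(Bw,31,108,(255,255,0));circ(Bw,18,62,(255,255,0))
    for z in(62,146):
        a=vy+np.array([1,3,5,7])*np.pi/4;draw([[Vc[0]+32.5*np.cos(t),Vc[1]+32.5*np.sin(t),z] for t in a],(255,255,0))
    d=np.array([-np.sin(jy),np.cos(jy),0]);
    draw([[J[0],J[1],130]+d*50,[J[0],J[1],130]-d*0],(0,255,0),False)
    draw([[J[0],J[1],152]-d*35,[J[0],J[1],152]-d*0],(0,255,0),False)
    cv2.imwrite(f"pics/o_{cam}.png",big)
E
python3 o.py
```

```text
lip [  3.36587648 -31.31772973   0.        ]
jugmask 0.92 [ 74.58035714 215.22066327]
jugmask 0.89 [288.09383145 415.3214596 ]
jug [663.27147021 161.04309902 152.        ] 6.134323590405546 bottle [656.27246433  60.91763212 178.        ] vase [636.4508509  -39.27483152 146.        ] -77.39814321310566 sides [41.51500744 40.1847655  40.37320995 40.95384587] bowl [ 633.63540214 -136.38845688  108.        ]
```

View pics/o_top.png

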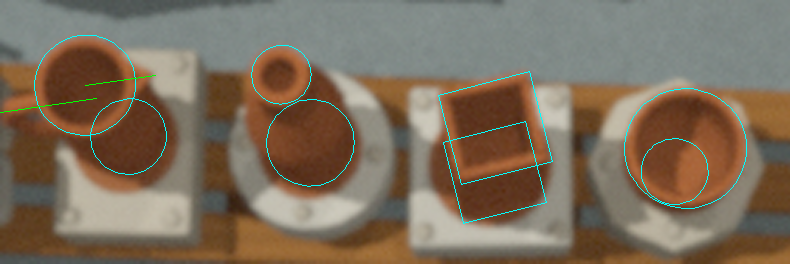

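View pics/o_scene.png

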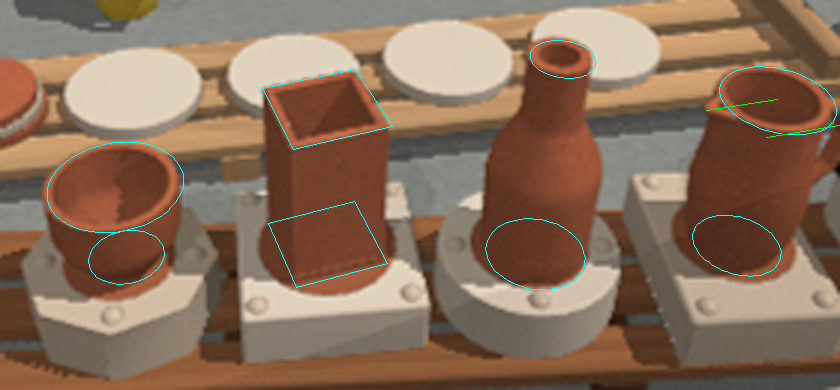

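Projected outlines agree with both pictures to about 2 mm. Now to start moving: first I'll raise and turn the tool.

>>> {"op": "servo_tool", "data": {
  "rows": [
    [85, [0, 0, -10], [0, 0, 9.65]],
    [85, [0, 0, -10], [0, 0, 9.65]],
    [85, [0, 0, -10], [0, 0, 9.65]],
    [85, [0, 0, -10], [0, 0, 9.65]],
    [85, [0, 0, -10], [0, 0, 9.65]],
    [85, [0, 0, 0], [0, 0, 9.65]],
    [85, [0, 0, 0], [0, 0, 9.65]],
    [85, [0, 0, 0], [0, 0, 0]]
  ],
  "force": 30
}}

```text
clock: 2.15
eef_pos: [175.0, 600.0, 281.3]
tcp_rot: [-3.142, 0.0, 1.68]
contact_force: [-0.3, 0.7, 0.6]
opening: 1.001
```

```bash
cat > d.py <<'E'
import sys;from h import *
from scipy.spatial.transform import Rotation as R
# args: x y z yaw_deg : delta in current tool frame
s=sense();p=s["eef_pos"];A=R.from_euler("xyz",s["tcp_rot"])
print("t",round(s["clock"],2),"pose",np.round(p,1),np.round(np.degrees(s["tcp_rot"]),2),"F",np.round(s["contact_force"],1),"op",round(s["opening"],3))
a=list(map(float,sys.argv[1:]))
for i in range(0,len(a),4):
    T=np.array(a[i:i+3]);B=R.from_euler("xyz",[180,0,a[i+3]],degrees=True)
    print("target",a[i:i+4],"shift",np.round(A.inv().apply(T-p),1),"turn",np.round(np.degrees((A.inv()*B).as_rotvec()),2));p=T;A=B
E
python3 d.py 300 260 285 96.1 663 161 285 96.1; python3 -c "
from h import *
print(ray('top',95,180,150),ray('top',70,180,150),ray('top',40,10,120))"
```

```text
t 2.15 pose [175.  600.  281.3] [-180.      0.     96.25] F [-0.3  0.7  0.6] op 1.001
target [300.0, 260.0, 285.0, 96.1] shift [-351.6   87.2   -3.7] turn [-0.    0.    0.15]
target [663.0, 161.0, 285.0, 96.1] shift [-137.   350.4    0. ] turn [0. 0. 0.]
[495.67982529 342.1338033  150.        ] [496.71926639 380.88187575 150.        ] [777.73380574 449.87200987 120.        ]
```

>>> {"op": "servo_tool", "data": {
  "rows": [
    [85, [-44, 11, 0], [0, 0, 0]],
    [85, [-44, 11, 0], [0, 0, 0]],
    [85, [-44, 11, 0], [0, 0, 0]],
    [85, [-44, 11, 0], [0, 0, 0]],
    [85, [-44, 11, 0], [0, 0, 0]],
    [85, [-44, 11, 0], [0, 0, 0]],
    [85, [-44, 11, 0], [0, 0, 0]],
    [85, [-44, 11, 0], [0, 0, 0]]
  ]
}}

```text
clock: 3.15
eef_pos: [300.8, 258.3, 281.5]
tcp_rot: [3.141, -0.0, 1.684]
contact_force: [0.5, 0.4, -0.3]
opening: 0.995
```

>>> {"op": "servo_tool", "data": {
  "rows": [
    [85, [-17, 44, 0], [0, 0, 0]],
    [85, [-17, 44, 0], [0, 0, 0]],
    [85, [-17, 44, 0], [0, 0, 0]],
    [85, [-17, 44, 0], [0, 0, 0]],
    [85, [-17, 44, 0], [0, 0, 0]],
    [85, [-17, 44, 0], [0, 0, 0]],
    [85, [-17, 44, 0], [0, 0, 0]],
    [85, [-17, 44, 0], [0, 0, 0]]
  ]
}}

```text
clock: 4.15
eef_pos: [666.5, 161.7, 281.2]
tcp_rot: [-3.142, -0.0, 1.683]
contact_force: [-0.4, -0.2, 0.1]
opening: 0.991
```

```bash
python3 d.py 663 161 180 96.1 663 161 122 96.1
```

```text
t 4.15 pose [666.5 161.7 281.2] [-180.     -0.     96.45] F [-0.4 -0.2  0.1] op 0.991
target [663.0, 161.0, 180.0, 96.1] shift [ -0.4  -3.6 101.2] turn [-0.   -0.    0.35]
target [663.0, 161.0, 122.0, 96.1] shift [ 0. -0. 58.] turn [0. 0. 0.]
```

>>> {"op": "servo_tool", "data": {
  "rows": [
    [85, [0, -4, 33], [0, 0, 0]],
    [85, [0, 0, 35], [0, 0, 0]],
    [85, [0, 0, 35], [0, 0, 0]],
    [85, [0, 0, 30], [0, 0, 0]],
    [85, [0, 0, 20], [0, 0, 0]],
    [85, [0, 0, 10], [0, 0, 0]],
    [85, [0, 0, 0], [0, 0, 0]]
  ]
}}

```text
clock: 5.03
eef_pos: [661.1, 161.9, 118.2]
tcp_rot: [-3.141, 0.0, 1.68]
contact_force: [-0.6, -0.2, 0.0]
opening: 0.995
```

>>> {"op": "servo_tool", "data": {
  "rows": [
    [0, [0, 0, 0], [0, 0, 0]],
    [0, [0, 0, 0], [0, 0, 0]],
    [0, [0, 0, 0], [0, 0, 0]],
    [0, [0, 0, 0], [0, 0, 0]],
    [0, [0, 0, 0], [0, 0, 0]],
    [0, [0, 0, 0], [0, 0, 0]],
    [0, [0, 0, 0], [0, 0, 0]]
  ],
  "force": 35
}}

```text
clock: 5.9
eef_pos: [662.0, 162.1, 119.8]
tcp_rot: [3.139, -0.0, 1.679]
contact_force: [-0.5, -1.2, 4.7]
opening: 0.592
```

```bash
python3 d.py 663 161 155 96.1 454.3 162.6 155 92.4; python3 - <<'E'
from h import *
cv2.imwrite("pics/g1.png",grab_frame("scene")[130:330,150:550].repeat(2,0).repeat(2,1))
E
```

```text
t 5.9 pose [662.  162.1 119.8] [ 1.7987e+02 -2.0000e-02  9.6200e+01] F [-0.5 -1.2  4.7] op 0.592
target [663.0, 161.0, 155.0, 96.1] shift [ -1.2   1.  -35.2] turn [ 0.13 -0.02  0.1 ]
target [454.3, 162.6, 155.0, 92.4] shift [  23.8 -207.3   -0. ] turn [-0.  -0.   3.7]
```

View pics/g1.png

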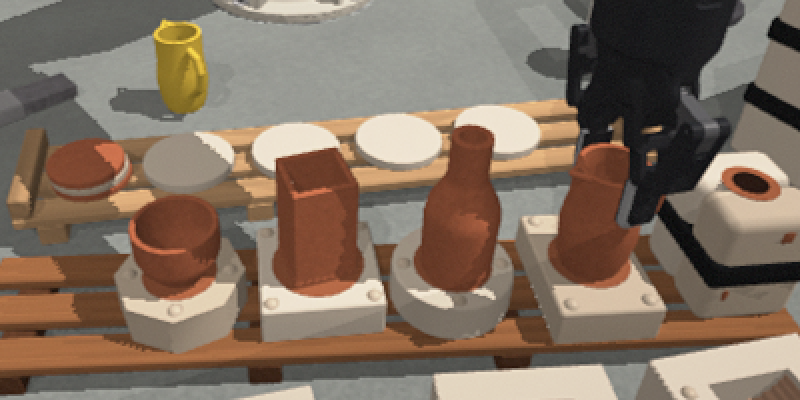

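The scene crop shows the fingers across the jug's collar at (640,190), with nothing else touched, and the opening of 50.5 mm matches the 50 mm collar. Lift and carry.

>>> {"op": "servo_tool", "data": {
  "rows": [
    [0, [0, 0, -5], [0, 0, 0]],
    [0, [0, 0, -10], [0, 0, 0]],
    [0, [0, 0, -15], [0, 0, 0]],
    [0, [0, 0, -10], [0, 0, 0]],
    [0, [0, 0, 0], [0, 0, 0]]
  ]
}}

```text
clock: 6.58
eef_pos: [661.8, 162.0, 159.8]
tcp_rot: [3.139, -0.0, 1.679]
contact_force: [0.1, 0.4, -1.5]
opening: 0.588
```

>>> {"op": "servo_tool", "data": {
  "rows": [
    [0, [2, -15, 0], [0, 0, 0]],
    [0, [3, -28, 0], [0, 0, 0]],
    [0, [4, -35, 0], [0, 0, 0]],
    [0, [4, -35, 0], [0, 0, 0]],
    [0, [4, -35, 0], [0, 0, 0]],
    [0, [4, -30, 0], [0, 0, 0]],
    [0, [3, -20, 0], [0, 0, 0]],
    [0, [0, -9, 0], [0, 0, 3.7]]
  ]
}}

```text
clock: 7.58
eef_pos: [449.9, 163.0, 157.7]
tcp_rot: [-3.14, 0.0, 1.614]
contact_force: [0.3, -0.8, -2.4]
opening: 0.59
```

```bash
python3 d.py 454.3 162.6 155 92.4 454.3 162.6 99 92.4
```

```text
t 7.58 pose [449.9 163.  157.7] [-1.7989e+02  3.0000e-02  9.2450e+01] F [ 0.3 -0.8 -2.4] op 0.59
target [454.3, 162.6, 155.0, 92.4] shift [-0.6  4.4  2.7] turn [-0.11  0.03  0.05]
target [454.3, 162.6, 99.0, 92.4] shift [ 0. -0. 56.] turn [0. 0. 0.]
```

>>> {"op": "servo_tool", "data": {
  "rows": [
    [0, [0, 1, 0], [0, 0, 0]],
    [0, [0, 0, 10], [0, 0, 0]],
    [0, [0, 0, 15], [0, 0, 0]],
    [0, [0, 0, 15], [0, 0, 0]],
    [0, [0, 0, 10], [0, 0, 0]],
    [0, [0, 0, 3], [0, 0, 0]],
    [0, [0, 0, 0], [0, 0, 0]],
    [0, [0, 0, 0], [0, 0, 0]]
  ]
}}

```text
clock: 8.57
eef_pos: [454.0, 163.5, 105.7]
tcp_rot: [3.141, -0.0, 1.614]
contact_force: [0.1, 0.6, -1.2]
opening: 0.59
```

```bash
python3 d.py 454.3 162.6 98 92.4
```

```text
t 8.57 pose [454.  163.5 105.7] [ 1.7996e+02 -1.0000e-02  9.2490e+01] F [ 0.1  0.6 -1.2] op 0.59
target [454.3, 162.6, 98.0, 92.4] shift [-1.   0.2  7.7] turn [ 0.04 -0.01  0.09]
```

>>> {"op": "servo_tool", "data": {
  "rows": [
    [0, [-1, 0, 2], [0, 0, 0]],
    [0, [0, 0, 2], [0, 0, 0]],
    [0, [0, 0, 2], [0, 0, 0]],
    [0, [0, 0, 1], [0, 0, 0]],
    [0, [0, 0, 0], [0, 0, 0]]
  ]
}}

```text
clock: 9.2
eef_pos: [453.7, 162.4, 98.2]
tcp_rot: [-3.141, 0.0, 1.614]
contact_force: [-0.4, -0.8, -0.7]
opening: 0.588
```

>>> {"op": "servo_tool", "data": {
  "rows": [
    [0, [0, 0, 0.5], [0, 0, 0]],
    [0, [0, 0, 0.5], [0, 0, 0]],
    [0, [0, 0, 0], [0, 0, 0]]
  ]
}}

```text
clock: 9.57
eef_pos: [453.8, 162.5, 97.8]
tcp_rot: [3.141, -0.0, 1.614]
contact_force: [-2.0, -1.2, 6.1]
opening: 0.591
```

>>> {"op": "servo_tool", "data": {
  "rows": [
    [56, [0, 0, 0], [0, 0, 0]],
    [62, [0, 0, 0], [0, 0, 0]],
    [85, [0, 0, 0], [0, 0, 0]],
    [85, [0, 0, 0], [0, 0, 0]],
    [85, [0, 0, 0], [0, 0, 0]]
  ]
}}

```text
clock: 10.2
eef_pos: [453.7, 162.4, 97.2]
tcp_rot: [-3.141, 0.0, 1.614]
contact_force: [0.5, -0.1, -0.4]
opening: 0.994
```

>>> {"op": "servo_tool", "data": {
  "rows": [
    [85, [0, 0, -5], [0, 0, 0]],
    [85, [0, 0, -15], [0, 0, 0]],
    [85, [0, 0, -30], [0, 0, 0]],
    [85, [0, 0, -40], [0, 0, 0]],
    [85, [0, 0, -40], [0, 0, 0]],
    [85, [0, 0, -20], [0, 0, 0]]
  ]
}}

```text
clock: 10.95
eef_pos: [454.6, 162.7, 250.8]
tcp_rot: [3.138, -0.001, 1.614]
contact_force: [0.2, 0.1, 0.1]
opening: 0.991
```

```bash
python3 d.py 656.3 60.9 245 93 656.3 60.9 146 93
```

```text
t 10.95 pose [454.6 162.7 250.8] [ 1.7978e+02 -7.0000e-02  9.2490e+01] F [0.2 0.1 0.1] op 0.991
target [656.3, 60.9, 245.0, 93.0] shift [-110.5  197.1    6.4] turn [ 0.22 -0.07 -0.51]
target [656.3, 60.9, 146.0, 93.0] shift [ 0. -0. 99.] turn [0. 0. 0.]
```

>>> {"op": "servo_tool", "data": {
  "rows": [
    [55, [-14, 25, 0], [0, 0, 0]],
    [55, [-22, 39, 0], [0, 0, 0]],
    [55, [-26, 47, 0], [0, 0, 0]],
    [55, [-26, 47, 0], [0, 0, 0]],
    [55, [-15, 27, 0], [0, 0, 0]],
    [55, [-7, 12, 0], [0, 0, 0]],
    [55, [0, 0, 0], [0, 0, 0]]
  ]
}}

```text
clock: 11.82
eef_pos: [655.2, 61.0, 247.6]
tcp_rot: [-3.141, -0.0, 1.614]
contact_force: [0.1, 0.8, 0.4]
opening: 0.641
```

>>> {"op": "servo_tool", "data": {
  "rows": [
    [55, [0, 0, 15], [0, 0, 0]],
    [55, [0, 0, 30], [0, 0, 0]],
    [55, [0, 0, 30], [0, 0, 0]],
    [55, [0, 0, 20], [0, 0, 0]],
    [55, [0, 0, 7], [0, 0, 0]],
    [55, [0, 0, 0], [0, 0, 0]]
  ]
}}

```text
clock: 12.58
eef_pos: [655.2, 61.3, 145.3]
tcp_rot: [-3.141, -0.0, 1.615]
contact_force: [-0.1, -0.0, 0.0]
opening: 0.641
```

```bash
python3 d.py 656.3 60.9 145 93; python3 - <<'E'
from h import *
cv2.imwrite("pics/g2.png",grab_frame("scene")[130:330,150:550].repeat(2,0).repeat(2,1))
E
```

```text
t 12.57 pose [655.2  61.3 145.3] [-179.99   -0.     92.5 ] F [-0.1 -0.   0. ] op 0.641
target [656.3, 60.9, 145.0, 93.0] shift [-0.5  1.   0.3] turn [-0.01 -0.   -0.5 ]
```

View pics/g2.png

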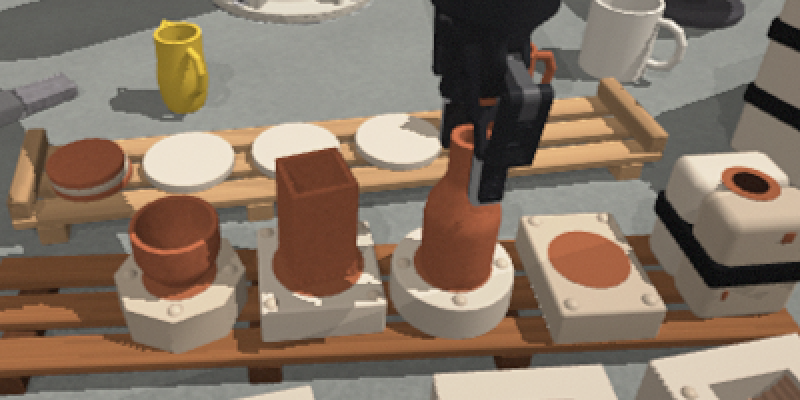

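The fingers straddle the bottle neck at (475,165), and the jug sits behind on the left bat. Close.

>>> {"op": "servo_tool", "data": {
  "rows": [
    [0, [0, 1, 0], [0, 0, 0]],
    [0, [0, 0, 0], [0, 0, 0]],
    [0, [0, 0, 0], [0, 0, 0]],
    [0, [0, 0, 0], [0, 0, 0]],
    [0, [0, 0, 0], [0, 0, 0]],
    [0, [0, 0, 0], [0, 0, 0]]
  ]
}}

```text
clock: 13.38
eef_pos: [656.7, 61.2, 146.3]
tcp_rot: [3.14, -0.0, 1.614]
contact_force: [-2.3, -0.2, 4.8]
opening: 0.32
```

>>> {"op": "servo_tool", "data": {
  "rows": [
    [0, [0, 0, -5], [0, 0, 0]],
    [0, [0, 0, -10], [0, 0, 0]],
    [0, [0, 0, -15], [0, 0, 0]],
    [0, [0, 0, -10], [0, 0, 0]],
    [0, [0, 0, 0], [0, 0, 0]]
  ]
}}

```text
clock: 14.0
eef_pos: [657.1, 61.2, 186.7]
tcp_rot: [3.139, -0.0, 1.614]
contact_force: [-0.3, 0.4, -1.8]
opening: 0.317
```

```bash
python3 d.py 458.5 62.8 185 92.4
```

```text
t 14.0 pose [657.1  61.2 186.7] [179.87  -0.    92.49] F [-0.3  0.4 -1.8] op 0.317
target [458.5, 62.8, 185.0, 92.4] shift [  10.2 -198.3    1.3] turn [ 0.13 -0.01  0.09]
```

>>> {"op": "servo_tool", "data": {
  "rows": [
    [0, [1, -15, 0], [0, 0, 0]],
    [0, [1, -28, 0], [0, 0, 0]],
    [0, [2, -35, 0], [0, 0, 0]],
    [0, [2, -35, 0], [0, 0, 0]],
    [0, [2, -35, 0], [0, 0, 0]],
    [0, [1, -28, 0], [0, 0, 0]],
    [0, [1, -15, 0], [0, 0, 0]],
    [0, [0, -7, 0], [0, 0, 0]]
  ]
}}

```text
clock: 15.0
eef_pos: [457.3, 62.6, 185.3]
tcp_rot: [3.141, 0.0, 1.614]
contact_force: [0.2, 0.3, -2.2]
opening: 0.319
```

>>> {"op": "servo_tool", "data": {
  "rows": [
    [0, [0, 0, 0], [0, 0, 0]],
    [0, [0, 0, 10], [0, 0, 0]],
    [0, [0, 0, 15], [0, 0, 0]],
    [0, [0, 0, 15], [0, 0, 0]],
    [0, [0, 0, 10], [0, 0, 0]],
    [0, [0, 0, 5], [0, 0, 0]],
    [0, [0, 0, 0], [0, 0, 0]],
    [0, [0, 0, 0], [0, 0, 0]]
  ]
}}

```text
clock: 16.0
eef_pos: [458.4, 62.6, 130.6]
tcp_rot: [3.141, -0.0, 1.614]
contact_force: [0.5, 0.4, -2.7]
opening: 0.316
```

```bash
python3 d.py 458.5 62.8 124.3 92.4
```

```text
t 16.0 pose [458.4  62.6 130.6] [179.96  -0.    92.49] F [ 0.5  0.4 -2.7] op 0.316
target [458.5, 62.8, 124.3, 92.4] shift [0.2 0.1 6.3] turn [ 0.04 -0.    0.09]
```

>>> {"op": "servo_tool", "data": {
  "rows": [
    [0, [0, 0, 2], [0, 0, 0]],
    [0, [0, 0, 2], [0, 0, 0]],
    [0, [0, 0, 1.5], [0, 0, 0]],
    [0, [0, 0, 0.5], [0, 0, 0]],
    [0, [0, 0, 0], [0, 0, 0]]
  ]
}}

```text
clock: 16.62
eef_pos: [458.0, 62.5, 124.3]
tcp_rot: [-3.141, 0.0, 1.614]
contact_force: [-0.4, 0.8, -0.7]
opening: 0.315
```

>>> {"op": "servo_tool", "data": {
  "rows": [
    [0, [0, 0, 0.5], [0, 0, 0]],
    [0, [0, 0, 0.5], [0, 0, 0]],
    [0, [0, 0, 0], [0, 0, 0]]
  ]
}}

```text
clock: 17.0
eef_pos: [458.2, 62.6, 124.2]
tcp_rot: [3.141, -0.0, 1.614]
contact_force: [-4.6, -0.5, 13.1]
opening: 0.317
```

Contact at 13 N, well under the limit. Release and go to the vase.

>>> {"op": "servo_tool", "data": {
  "rows": [
    [33, [0, 0, -0.5], [0, 0, 0]],
    [40, [0, 0, 0], [0, 0, 0]],
    [70, [0, 0, 0], [0, 0, 0]],
    [70, [0, 0, 0], [0, 0, 0]],
    [70, [0, 0, 0], [0, 0, 0]]
  ]
}}

```text
clock: 17.62
eef_pos: [458.1, 62.5, 123.7]
tcp_rot: [-3.142, 0.0, 1.614]
contact_force: [0.2, 0.2, 1.2]
opening: 0.817
```

>>> {"op": "servo_tool", "data": {
  "rows": [
    [80, [0, 0, -5], [0, 0, 0]],
    [80, [0, 0, -15], [0, 0, 0]],
    [80, [0, 0, -30], [0, 0, 0]],
    [80, [0, 0, -40], [0, 0, 0]],
    [80, [0, 0, -25], [0, 0, 0]],
    [80, [0, 0, -5], [0, 0, 0]],
    [80, [0, 0, 0], [0, 0, 0]]
  ]
}}

```text
clock: 18.5
eef_pos: [457.9, 62.5, 243.8]
tcp_rot: [3.141, -0.0, 1.614]
contact_force: [0.1, -0.4, -0.9]
opening: 0.936
```

```bash
python3 d.py 458.2 62.6 244 102.6 636.5 -39.3 244 102.6 636.5 -39.3 108 102.6
```

```text
t 18.5 pose [457.9  62.5 243.8] [179.98  -0.    92.49] F [ 0.1 -0.4 -0.9] op 0.936
target [458.2, 62.6, 244.0, 102.6] shift [ 0.1  0.3 -0.2] turn [  0.02   0.   -10.11]
target [636.5, -39.3, 244.0, 102.6] shift [-138.3  151.8    0. ] turn [0. 0. 0.]
target [636.5, -39.3, 108.0, 102.6] shift [  0.  -0. 136.] turn [0. 0. 0.]
```

>>> {"op": "servo_tool", "data": {
  "rows": [
    [80, [0, 0, 0], [0, 0, -10.1]],
    [80, [-17, 19, 0], [0, 0, 0]],
    [80, [-30, 33, 0], [0, 0, 0]],
    [80, [-38, 42, 0], [0, 0, 0]],
    [80, [-30, 33, 0], [0, 0, 0]],
    [80, [-17, 18, 0], [0, 0, 0]],
    [80, [-6, 7, 0], [0, 0, 0]],
    [80, [0, 0, 0], [0, 0, 0]]
  ]
}}

```text
clock: 19.5
eef_pos: [635.8, -38.9, 242.6]
tcp_rot: [-3.14, -0.001, 1.79]
contact_force: [-1.2, 0.8, 0.5]
opening: 0.939
```

>>> {"op": "servo_tool", "data": {
  "rows": [
    [80, [0, 0, 16], [0, 0, 0]],
    [80, [0, 0, 30], [0, 0, 0]],
    [80, [0, 0, 35], [0, 0, 0]],
    [80, [0, 0, 30], [0, 0, 0]],
    [80, [0, 0, 18], [0, 0, 0]],
    [80, [0, 0, 7], [0, 0, 0]],
    [80, [0, 0, 0], [0, 0, 0]]
  ]
}}

```text
clock: 20.38
eef_pos: [636.6, -38.9, 108.0]
tcp_rot: [3.141, 0.0, 1.791]
contact_force: [0.8, -0.0, 0.3]
opening: 0.938
```

```bash
python3 d.py 636.5 -39.3 108 102.6; python3 - <<'E'
from h import *
cv2.imwrite("pics/g3.png",grab_frame("scene")[130:330,150:550].repeat(2,0).repeat(2,1))
E
```

```text
t 20.38 pose [636.6 -38.9 108. ] [179.99   0.   102.6 ] F [ 0.8 -0.   0.3] op 0.938
target [636.5, -39.3, 108.0, 102.6] shift [-0.4 -0.2 -0. ] turn [ 0.01  0.   -0.  ]
```

View pics/g3.png

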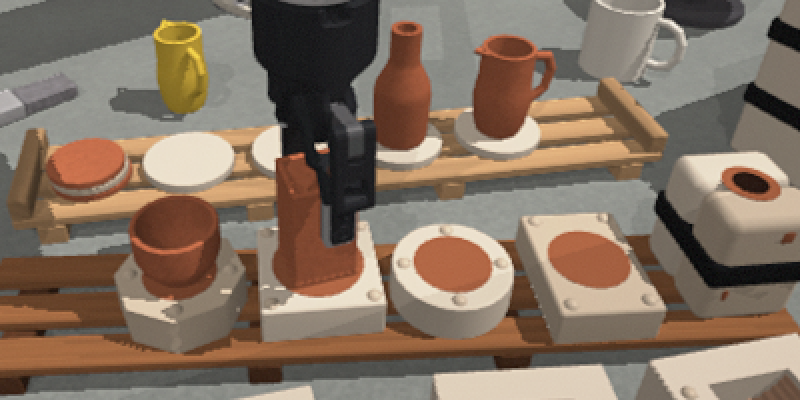

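The jug (505,85) and bottle (405,85) stand centred on their bats. The fingers straddle the vase with the near finger at (345,200).

>>> {"op": "servo_tool", "data": {
  "rows": [
    [0, [0, 0, 0], [0, 0, 0]],
    [0, [0, 0, 0], [0, 0, 0]],
    [0, [0, 0, 0], [0, 0, 0]],
    [0, [0, 0, 0], [0, 0, 0]],
    [0, [0, 0, 0], [0, 0, 0]],
    [0, [0, 0, 0], [0, 0, 0]],
    [0, [0, 0, 0], [0, 0, 0]]
  ]
}}

```text
clock: 21.3
eef_pos: [637.0, -39.1, 108.7]
tcp_rot: [3.14, 0.0, 1.79]
contact_force: [-0.8, -0.4, 5.1]
opening: 0.537
```

>>> {"op": "servo_tool", "data": {
  "rows": [
    [0, [0, 0, -5], [0, 0, 0]],
    [0, [0, 0, -10], [0, 0, 0]],
    [0, [0, 0, -15], [0, 0, 0]],
    [0, [0, 0, -10], [0, 0, 0]],
    [0, [0, 0, 0], [0, 0, 0]]
  ]
}}

```text
clock: 21.92
eef_pos: [637.3, -39.1, 149.2]
tcp_rot: [3.139, 0.001, 1.791]
contact_force: [-0.0, 0.3, -1.4]
opening: 0.535
```

```bash
python3 d.py 462.6 -37 148 92.4;python3 d.py 462.6 -37 148 102.6
```

```text
t 21.93 pose [637.3 -39.1 149.2] [1.7987e+02 4.0000e-02 1.0259e+02] F [-0.   0.3 -1.4] op 0.535
target [462.6, -37.0, 148.0, 92.4] shift [  40.1 -170.     0.8] turn [ 0.13  0.03 10.19]
t 21.93 pose [637.3 -39.1 149.2] [1.7987e+02 4.0000e-02 1.0259e+02] F [-0.   0.3 -1.4] op 0.535
target [462.6, -37.0, 148.0, 102.6] shift [  40.1 -170.     0.8] turn [ 0.13  0.04 -0.01]
```

>>> {"op": "servo_tool", "data": {
  "rows": [
    [0, [3, -13, 0], [0, 0, 0]],
    [0, [6, -24, 0], [0, 0, 0]],
    [0, [7, -31, 0], [0, 0, 0]],
    [0, [7, -31, 0], [0, 0, 0]],
    [0, [7, -30, 0], [0, 0, 0]],
    [0, [6, -23, 0], [0, 0, 0]],
    [0, [3, -12, 0], [0, 0, 0]],
    [0, [1, -6, 0], [0, 0, 0]]
  ]
}}

```text
clock: 22.92
eef_pos: [461.2, -37.0, 147.7]
tcp_rot: [-3.142, -0.0, 1.791]
contact_force: [0.1, -0.0, -1.9]
opening: 0.539
```

>>> {"op": "servo_tool", "data": {
  "rows": [
    [0, [0, 0, 0], [0, 0, 0]],
    [0, [0, 0, 10], [0, 0, 0]],
    [0, [0, 0, 15], [0, 0, 0]],
    [0, [0, 0, 15], [0, 0, 0]],
    [0, [0, 0, 10], [0, 0, 0]],
    [0, [0, 0, 5], [0, 0, 0]],
    [0, [0, 0, 0], [0, 0, 0]],
    [0, [0, 0, 0], [0, 0, 0]]
  ]
}}

```text
clock: 23.92
eef_pos: [462.2, -37.1, 93.1]
tcp_rot: [3.141, 0.0, 1.79]
contact_force: [-0.1, -0.3, -1.4]
opening: 0.537
```

```bash
python3 d.py 462.6 -37 86.7 102.6
```

```text
t 23.93 pose [462.2 -37.1  93.1] [1.7996e+02 1.0000e-02 1.0259e+02] F [-0.1 -0.3 -1.4] op 0.537
target [462.6, -37.0, 86.7, 102.6] shift [0.  0.4 6.4] turn [ 0.04  0.01 -0.01]
```

>>> {"op": "servo_tool", "data": {
  "rows": [
    [0, [0, 0, 2], [0, 0, 0]],
    [0, [0, 0, 2], [0, 0, 0]],
    [0, [0, 0, 1.5], [0, 0, 0]],
    [0, [0, 0, 0.5], [0, 0, 0]],
    [0, [0, 0, 0], [0, 0, 0]]
  ]
}}

```text
clock: 24.55
eef_pos: [461.9, -37.0, 86.8]
tcp_rot: [3.142, 0.0, 1.791]
contact_force: [0.2, -0.3, -1.9]
opening: 0.537
```

>>> {"op": "servo_tool", "data": {
  "rows": [
    [0, [0, 0, 0.5], [0, 0, 0]],
    [0, [0, 0, 0.3], [0, 0, 0]],
    [0, [0, 0, 0], [0, 0, 0]]
  ]
}}

```text
clock: 24.92
eef_pos: [461.9, -37.1, 86.7]
tcp_rot: [3.141, 0.0, 1.791]
contact_force: [-4.3, -0.0, 11.2]
opening: 0.536
```

>>> {"op": "servo_tool", "data": {
  "rows": [
    [52, [0, 0, -0.5], [0, 0, 0]],
    [60, [0, 0, 0], [0, 0, 0]],
    [85, [0, 0, 0], [0, 0, 0]],
    [85, [0, 0, 0], [0, 0, 0]],
    [85, [0, 0, 0], [0, 0, 0]]
  ]
}}

```text
clock: 25.55
eef_pos: [461.9, -37.0, 86.4]
tcp_rot: [-3.142, -0.0, 1.791]
contact_force: [0.1, -0.2, -0.3]
opening: 0.99
```

>>> {"op": "servo_tool", "data": {
  "rows": [
    [85, [0, 0, -5], [0, 0, 0]],
    [85, [0, 0, -15], [0, 0, 0]],
    [85, [0, 0, -30], [0, 0, 0]],
    [85, [0, 0, -40], [0, 0, 0]],
    [85, [0, 0, -25], [0, 0, 0]],
    [85, [0, 0, -5], [0, 0, 9.5]],
    [85, [0, 0, 0], [0, 0, 0]]
  ]
}}

```text
clock: 26.42
eef_pos: [462.3, -37.1, 207.9]
tcp_rot: [3.139, 0.0, 1.626]
contact_force: [-0.2, 0.0, -0.2]
opening: 0.999
```

```bash
python3 d.py 633.6 -136.4 207 93 633.6 -136.4 77 93
```

```text
t 26.43 pose [462.3 -37.1 207.9] [1.7987e+02 2.0000e-02 9.3140e+01] F [-0.2  0.  -0.2] op 0.999
target [633.6, -136.4, 207.0, 93.0] shift [-108.6  165.6    1.3] turn [0.13 0.02 0.14]
target [633.6, -136.4, 77.0, 93.0] shift [  0.  -0. 130.] turn [0. 0. 0.]
```

>>> {"op": "servo_tool", "data": {
  "rows": [
    [85, [-14, 21, 0], [0, 0, 0]],
    [85, [-22, 34, 0], [0, 0, 0]],
    [85, [-26, 40, 0], [0, 0, 0]],
    [85, [-25, 38, 0], [0, 0, 0]],
    [85, [-15, 23, 0], [0, 0, 0]],
    [85, [-7, 10, 0], [0, 0, 0]],
    [85, [0, 0, 0], [0, 0, 0]]
  ]
}}

```text
clock: 27.3
eef_pos: [633.1, -136.9, 206.0]
tcp_rot: [-3.141, -0.0, 1.626]
contact_force: [-0.2, 0.7, -0.5]
opening: 0.998
```

>>> {"op": "servo_tool", "data": {
  "rows": [
    [85, [0, 0, 16], [0, 0, 0]],
    [85, [0, 0, 30], [0, 0, 0]],
    [85, [0, 0, 30], [0, 0, 0]],
    [85, [0, 0, 15], [0, 0, 0]],
    [85, [0, 0, 0], [0, 0, 0]],
    [85, [0, 0, 0], [0, 0, 0]]
  ]
}}

```text
clock: 28.05
eef_pos: [634.0, -136.9, 116.5]
tcp_rot: [3.14, 0.0, 1.625]
contact_force: [0.3, 0.1, -0.9]
opening: 0.994
```

```bash
python3 d.py 633.6 -136.4 75 93; python3 - <<'E'
from h import *
cv2.imwrite("pics/g4.png",grab_frame("scene")[130:330,150:550].repeat(2,0).repeat(2,1))
E
```

```text
t 28.05 pose [ 634.  -136.9  116.5] [1.7993e+02 2.0000e-02 9.3110e+01] F [ 0.3  0.1 -0.9] op 0.994
target [633.6, -136.4, 75.0, 93.0] shift [ 0.6 -0.5 41.5] turn [0.07 0.02 0.11]
```

View pics/g4.png

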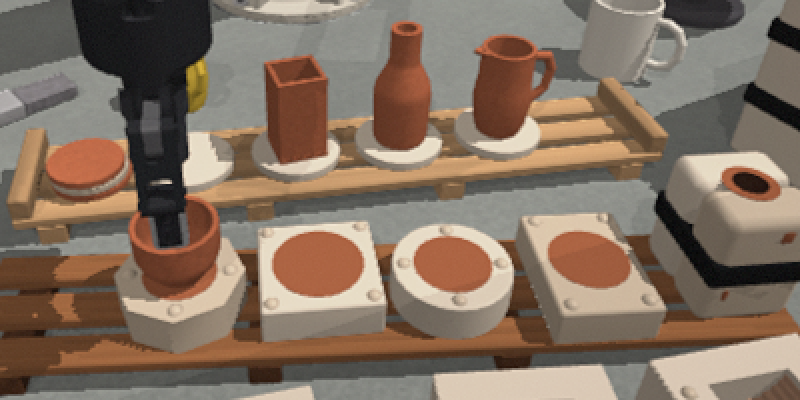

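```bash
python3 -c "
from h import *
for P in ((677,-139,129),(691,-139,129),(665,-136,108),(677,-139,116.5),(633.6,-136,108)): print(P,(pix('scene',P)-[150,130])*2)"
```

```text
(677, -139, 129) [165.75462199 243.22493416]
(691, -139, 129) [164.67674506 258.97401995]
(665, -136, 108) [175.0264859  253.77151354]
(677, -139, 116.5) [168.06869803 257.66682022]
(633.6, -136, 108) [176.70812525 221.96471853]
```

The near fingertip at (168,245) is where the projected outside-the-rim position falls, about 12 mm clear of the rim. Descend, watching the force.

>>> {"op": "servo_tool", "data": {
  "rows": [
    [85, [0, 0, 8], [0, 0, 0]],
    [85, [0, 0, 8], [0, 0, 0]],
    [85, [0, 0, 0], [0, 0, 0]]
  ]
}}

```text
clock: 28.48
eef_pos: [632.9, -136.8, 98.6]
tcp_rot: [-3.14, -0.0, 1.625]
contact_force: [-0.6, 0.7, -0.0]
opening: 0.999
```

>>> {"op": "servo_tool", "data": {
  "rows": [
    [85, [0, 0, 10], [0, 0, 0]],
    [85, [0, 0, 10], [0, 0, 0]],
    [85, [0, 0, 4], [0, 0, 0]],
    [85, [0, 0, 0], [0, 0, 0]]
  ]
}}

```text
clock: 28.98
eef_pos: [633.2, -136.9, 74.9]
tcp_rot: [-3.141, -0.0, 1.625]
contact_force: [-0.1, 0.2, 0.3]
opening: 0.998
```

>>> {"op": "servo_tool", "data": {
  "rows": [
    [0, [0, 0, 0], [0, 0, 0]],
    [0, [0, 0, 0], [0, 0, 0]],
    [0, [0, 0, 0], [0, 0, 0]],
    [0, [0, 0, 0], [0, 0, 0]],
    [0, [0, 0, 0], [0, 0, 0]],
    [0, [0, 0, 0], [0, 0, 0]]
  ]
}}

```text
clock: 29.72
eef_pos: [633.7, -137.0, 76.2]
tcp_rot: [3.141, 0.0, 1.625]
contact_force: [-1.7, 0.7, 5.5]
opening: 0.725
```

Opening is 61.9 mm, matching the bowl. Lift.

>>> {"op": "servo_tool", "data": {
  "rows": [
    [0, [0, 0, -5], [0, 0, 0]],
    [0, [0, 0, -10], [0, 0, 0]],
    [0, [0, 0, -15], [0, 0, 0]],
    [0, [0, 0, -10], [0, 0, 0]],
    [0, [0, 0, 0], [0, 0, 0]]
  ]
}}

```text
clock: 30.35
eef_pos: [634.3, -137.1, 116.9]
tcp_rot: [3.139, 0.001, 1.625]
contact_force: [-0.2, -0.4, -2.4]
opening: 0.726
```

```bash
python3 d.py 466.8 -136.7 115 93
```

```text
t 30.35 pose [ 634.3 -137.1  116.9] [1.7987e+02 3.0000e-02 9.3090e+01] F [-0.2 -0.4 -2.4] op 0.726
target [466.8, -136.7, 115.0, 93.0] shift [   9.4 -167.2    1.5] turn [0.13 0.03 0.09]
```

>>> {"op": "servo_tool", "data": {
  "rows": [
    [0, [1, -13, 0], [0, 0, 0]],
    [0, [1, -24, 0], [0, 0, 0]],
    [0, [2, -30, 0], [0, 0, 0]],
    [0, [2, -30, 0], [0, 0, 0]],
    [0, [1, -30, 0], [0, 0, 0]],
    [0, [1, -22, 0], [0, 0, 0]],
    [0, [1, -12, 0], [0, 0, 0]],
    [0, [0, -6, 0], [0, 0, 0]]
  ]
}}

```text
clock: 31.35
eef_pos: [465.6, -136.9, 115.4]
tcp_rot: [-3.141, -0.0, 1.625]
contact_force: [-0.5, 0.4, -1.7]
opening: 0.724
```

>>> {"op": "servo_tool", "data": {
  "rows": [
    [0, [0, 0, 0], [0, 0, 0]],
    [0, [0, 0, 10], [0, 0, 0]],
    [0, [0, 0, 15], [0, 0, 0]],
    [0, [0, 0, 15], [0, 0, 0]],
    [0, [0, 0, 10], [0, 0, 0]],
    [0, [0, 0, 5], [0, 0, 0]],
    [0, [0, 0, 0], [0, 0, 0]],
    [0, [0, 0, 0], [0, 0, 0]]
  ]
}}

```text
clock: 32.35
eef_pos: [466.6, -137.0, 60.8]
tcp_rot: [3.141, 0.0, 1.625]
contact_force: [-0.5, -0.1, -1.8]
opening: 0.723
```

```bash
python3 d.py 466.8 -136.7 54.2 93
```

```text
t 32.35 pose [ 466.6 -137.    60.8] [1.7996e+02 1.0000e-02 9.3090e+01] F [-0.5 -0.1 -1.8] op 0.723
target [466.8, -136.7, 54.2, 93.0] shift [0.3 0.2 6.6] turn [0.04 0.01 0.09]
```

>>> {"op": "servo_tool", "data": {
  "rows": [
    [0, [0, 0, 2], [0, 0, 0]],
    [0, [0, 0, 2], [0, 0, 0]],
    [0, [0, 0, 1.5], [0, 0, 0]],
    [0, [0, 0, 0.7], [0, 0, 0]],
    [0, [0, 0, 0], [0, 0, 0]]
  ]
}}

```text
clock: 32.98
eef_pos: [466.3, -137.0, 54.3]
tcp_rot: [-3.142, -0.0, 1.625]
contact_force: [-1.0, 0.8, -2.0]
opening: 0.724
```

>>> {"op": "servo_tool", "data": {
  "rows": [
    [0, [0, 0, 0.5], [0, 0, 0]],
    [0, [0, 0, 0.3], [0, 0, 0]],
    [0, [0, 0, 0], [0, 0, 0]]
  ]
}}

```text
clock: 33.35
eef_pos: [466.3, -137.0, 54.1]
tcp_rot: [3.141, 0.0, 1.625]
contact_force: [-2.9, 1.1, 10.5]
opening: 0.727
```

>>> {"op": "servo_tool", "data": {
  "rows": [
    [67, [0, 0, -0.5], [0, 0, 0]],
    [75, [0, 0, 0], [0, 0, 0]],
    [85, [0, 0, 0], [0, 0, 0]],
    [85, [0, 0, 0], [0, 0, 0]],
    [85, [0, 0, 0], [0, 0, 0]]
  ]
}}

```text
clock: 33.98
eef_pos: [466.2, -136.9, 53.9]
tcp_rot: [-3.141, -0.0, 1.625]
contact_force: [0.1, -0.3, -0.7]
opening: 0.993
```

>>> {"op": "servo_tool", "data": {
  "rows": [
    [85, [0, 0, -5], [0, 0, 0]],
    [85, [0, 0, -15], [0, 0, 0]],
    [85, [0, 0, -35], [0, 0, 0]],
    [85, [0, 0, -45], [0, 0, 0]],
    [85, [0, 0, -45], [0, 0, 0]],
    [85, [0, 0, -40], [0, 0, 0]],
    [85, [0, 0, -15], [0, 0, 0]],
    [85, [0, 0, 0], [0, 0, 0]]
  ]
}}

```text
clock: 34.98
eef_pos: [466.6, -137.0, 255.0]
tcp_rot: [3.14, 0.001, 1.625]
contact_force: [-0.3, -0.1, -0.2]
opening: 0.997
```

>>> {"op": "servo_tool", "data": {
  "rows": [
    [85, [-20, 0, 0], [0, 0, 0]],
    [85, [-35, 0, 0], [0, 0, 0]],
    [85, [-40, 0, 0], [0, 0, 0]],
    [85, [-40, 0, 0], [0, 0, 0]],
    [85, [-35, 0, 0], [0, 0, 0]],
    [85, [-20, 0, 0], [0, 0, 0]],
    [85, [0, 0, 0], [0, 0, 0]],
    [85, [0, 0, 0], [0, 0, 0]]
  ]
}}

```text
clock: 35.98
eef_pos: [476.2, -325.6, 253.3]
tcp_rot: [-3.141, -0.001, 1.625]
contact_force: [0.5, -0.2, 0.1]
opening: 0.998
```

```bash
python3 d.py; cat > f.py <<'E'
from h import *
pos={"jug":(454.3,162.6,25,90,21),"bottle":(458.5,62.8,14,116,24),"vase":(462.6,-37,0,84,0),"bowl":(466.8,-136.7,31,46,18)}
outs=[]
for cam,(x0,y0,x1,y1) in(("scene",(190,110,440,230)),("top",(180,120,470,240))):
    im=grab_frame(cam);s=2.5;big=cv2.resize(im[y0:y1,x0:x1],None,fx=s,fy=s,interpolation=cv2.INTER_CUBIC)
    for x,y,r,h,f in pos.values():
        for rr,z in((r,40+h),(f,40),(42,40)):
            if rr==0: rr=None; a=np.radians(12.6)+np.array([1,3,5,7,9])*np.pi/4;rr=32.5
            else: a=np.linspace(0,6.283,60)
            q=np.array([(pix(cam,[x+rr*np.cos(t),y+rr*np.sin(t),z])+.5-[x0,y0])*s for t in a]).round().astype(int);cv2.polylines(big,[q],True,(255,255,0),1)
    outs.append(big)
w_=max(o.shape[1] for o in outs);outs=[cv2.copyMakeBorder(o,0,0,0,w_-o.shape[1],0) for o in outs]
cv2.imwrite("pics/final.png",np.vstack(outs))
E
python3 f.py
```

```text
t 35.98 pose [ 476.2 -325.6  253.3] [-1.7994e+02 -7.0000e-02  9.3100e+01] F [ 0.5 -0.2  0.1] op 0.998
```

View pics/final.png

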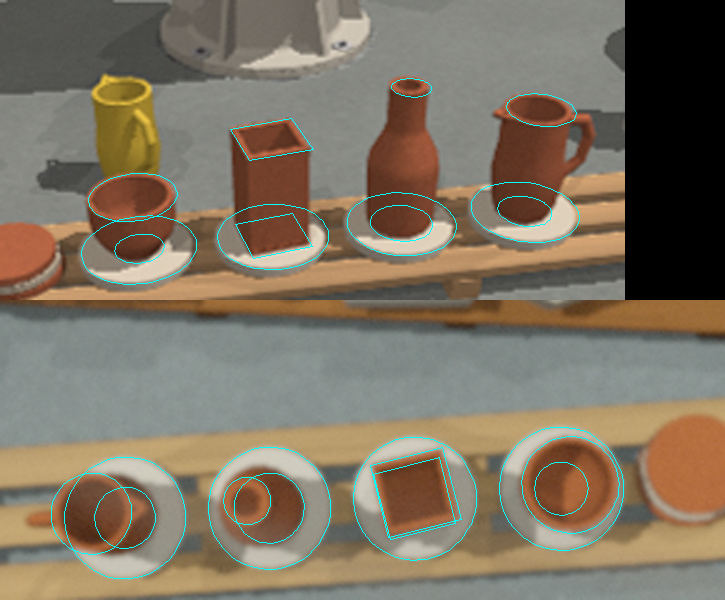

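The final picture shows all four castings upright, with their rims and feet on the outlines projected for the bat centres (within about 3 mm). The order is jug, bottle, vase, bowl, the same as their moulds, and the gripper is clear.

```bash
python3 -c "
from rig import *
print(sign_off())"
```

```text
the job is handed in; nothing more can be done
None
```

All four castings are on the drying rack and the job is handed in. From the left they stand as jug, bottle, vase, bowl, matching their moulds, and the yellow jug look-alike was not touched.

- **Final check:** both camera views showed each casting upright and within about 3 mm of its bat's centre. The arm was well clear of everything.
- **Grips:** where I compared the finger opening with the given sizes (jug, vase, bowl), it matched within about 0.5 mm.
- **Set-downs:** wrist force at contact read about 6 to 13 N, against the 60 N limit.
- **Time:** the clock stood at about 36 s of the 96 s allowed when the last move ended.

No check failed. The one small disagreement was at the start: the projected jug rim sat 1–3 mm off the picture, within the calibration and fitting error.

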